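Take the grating plate off the wax grater (left-hand nut)

ROBOT

A 7-joint arm with a two-finger parallel gripper is mounted at the origin on a cart in front of the work surface, level with it; the furniture and walls round the work are solid. World frame = base frame: x ahead of the robot, y to its left, z up, the work surface at z = 0. Lengths are in mm, angles in degrees, forces in N, time in s.
With the tool pointing down it reaches from about 425 to 825 mm from the base axis. Payload 3.6 kg.
Tool frame: the origin (TCP) lies midway between the tips of the shut fingers; the grasp point (between the pads) lies 19 mm behind it (robot.grip_depth is the distance from the TCP to the grasp point, in mm); z points along the fingers, y is the line along which they close (so a half turn about z gives the same grasp; the last joint's range is limited). The gripper opens to 93 mm and grips with 3 to 60 N. Pads are 15 mm wide; open, the fingers measure 128 mm over their backs; the gripper's body (75 mm by 188 mm) begins 65 mm behind the grasp point.
Start: joints at [68.211, 35.231, -0.722, 81.555, 0.464, 63.22, -2.315], TCP at [225.212, -609.706, 218.64] pointing down, gripper open.
Joint ranges: [-178.69, 178.69], [-17.37, 117.87], [-77.05, 75.6], [15.02, 138.74], [-78.02, 258.01], [0.78, 113.62], [-162.83, 162.83]. Speed limits (degrees/s): [159.86, 159.86, 180, 180, 180, 180, 180].

INTERFACE

Orientations are given as a 3x3 rotation matrix whose columns are the frame's x, y, z axes.
In Python, from workcell import robot gives the robot as it stands.
- The arm moves only by the shell command python3 nudge.py 'ROWS'. ROWS is a JSON list of rows, 1 to 10 of them, each of 7 numbers: a rotation vector rx, ry, rz in degrees, then dx, dy, dz in mm, then the finger opening in mm; each row is the pose to reach, as a shift and turn from the pose commanded when the command began, along the tool's axes at that moment; what a row does not reach only later rows make up. A row lasts 1/12 s, in which the tool goes at most 41.7 mm and 7.16 degrees, less where a joint would pass 70% of its speed; a pose out of reach is approached as far as the arm can. The fingers move at their own pace and stop on an object; the grip force is fixed at half the most. Time passes only in rows, so rows that do not move let the fingers close. It prints the time, the measured TCP pose, the force, the opening and the grip force at its end.
- robot.observe(): the state, without advancing time (a new reading comes with each control period).
- robot.camera(name): name is "scene" or "top"; returns the picture (480x640x3 uint8, red, green, blue); there is no depth.
- robot.camera_info(name): a dict with "fx", "fy", "cx", "cy" (pixels), "extrinsics" (4x4, takes a point from world to camera coordinates). Camera axes: x right, y up, looking along -z (the intrinsics and any distortion apply to the point x, -y, -z); pixel columns grow to the right and rows downward; lengths in mm; the calibration is good to about 2 mm. A picture is of the moment at which its call begins. camera_info takes no time and is no camera call.
- robot.job_done(): hands the job in; it is judged then, once.
The state is a dict: "clock": time; "joints": joint angles; "joint_velocities": joint speeds; "joint_efforts": joint torques, N m; "tool_pos": TCP position; "orientation": TCP orientation; "force": force on the tool from outside, world axes, zero at the start; "moment": the same for the moment, N m; "finger_gap": finger opening in mm; "finger_force": force on a finger pad.
Only numpy, scipy, OpenCV 4.12 (cv2) and the standard library are available. Lean on these libraries where they do the work, as an engineer would, in place of code of your own. Each camera call takes 0.05 s, during which the arm holds its last target. There are 200 camera calls.

TASK

Take the forked grating plate off the wax grater for cleaning. Its black hand nut has a left-hand thread: unscrew it clockwise as seen from above until it stops against the clip on the spindle, and never tighten it. Then lift the plate by its upright grip just clear of the recess, draw it out level from under the nut, lay it flat inside the cream tray left of the grater with the grip up, and let go; leave the nut backed off and do not disturb the closed tin and the candle glass beside the grater.

Things in the scene. Friction and masses are not known exactly. Their poses are not given: they have to be found in the camera images.
- grater: Grey wax grater fixed on the table, base 176 x 104 x 30 mm (its x from -128 to +48 mm). Origin on the table under the spindle's axis, z up. A fixed steel spindle 18 mm in diameter rises to z = 98 mm, with a clip at its top. The plate lies in a recess on top, its axes as the grater's, its slot round the spindle, its grip 78 mm from the spindle towards the grater's -x; it comes out that way.
- grater_bed (a point): Point on the spindle's axis on the floor of the recess, 30 mm above the table. The fences round the recess stand 6 mm above this floor (36 mm above the table), inner faces at the grater's x = -120 mm (front) and y = +-32 mm, leaving the plate 2 mm of play.
- nut (a joint): Turn of the nut, rad; grows CLOCKWISE seen from above (left-hand thread, unscrewing), the nut rising 3.5 mm per rad. Starts tight at 0.1 to 0.5; below 0 it tightens; 4.0 is the upper stop (three or four grasps). Stiff (0.12 N m), stays where left, captive: cannot be taken off. At 0 its underside is 1 mm above the plate's top, at the stop 15 mm.
- nut_head (a point): Centre of the nut's black grip, on the spindle's axis: a round fluted head 58 mm in diameter, 32 mm high (16 mm above and below this point), over a steel collar 42 mm in diameter, 12 mm high. The point is 67 mm above the table with the nut at 0 and rises with it. A small steel mark on the head's top shows the turn; the point turns with the nut.
- plate: Loose forked steel grating plate, 130 x 60 x 8 mm, about 0.28 kg, with an upright black grip. Origin on its underside below the middle of the grip, z up; it runs from x = -40 to +90 mm. A 24 mm slot, open at the +x end, reaches in to x = +67 mm; at the start the spindle is at its x = +78 mm.
- plate_grip (a point): Middle of the plate's upright grip, 30 mm above the plate's underside; point axes as the plate's. The grip is 40 mm long (plate's x), 12 mm thick (y: pinch it so) and 45 mm high, from 8 to 53 mm above the underside. Under the backed-off nut raise the plate more than 6 mm (fences) and less than 15 mm (nut), then draw it at least 45 mm along its -x before lifting it higher.
- plate_mid (a point): Middle of the plate's underside, 25 mm from the plate's origin along its +x.
- tray: Cream silicone tray left of the grater with rounded corners, fixed, 125 x 215 x 36 mm, open on top; origin at the centre of its underside, long side along its y. Inside about 90 x 168 mm; floor 8 to 11 mm above the table, walls up to 36 mm. The plate fits with its length along the tray's length, either way round. Behind the tray stands a tall melter: swing the arm past in front of it.
- tin_closed_a: Brown closed candle tin, 70 mm in diameter, 48 mm high, a bystander standing behind the grater; origin at the centre of its underside.
- candle_glass: Candle in a straight glass, 68 mm in diameter, 78 mm high, a bystander right of the grater; origin at the centre of its underside.

How it is judged (in metres and radians):
On the way, in this order (a step that is already met when the one before it is completed fails the run):
1. the nut is backed off clockwise to its stop (joint above 3.6) with the plate still in the recess (value of joint nut above 3.6 rad and distance of plate from where it was at the start of the episode below 0.02 m), for 0.2 s.
2. the plate is drawn out clear of the spindle (its origin more than 120 mm from the spindle's axis) (horizontal distance between plate and grater above 0.12 m), for 0.1 s.
At the end, for the whole second after the job is handed in: The plate lies at rest, flat (within 0.12 rad) and grip up on the floor of the cream tray, its middle within 30 mm across and 45 mm along of the tray's centre and its underside less than 17 mm above the table; the nut is still backed off (joint above 3.4); the plate is released (value of joint nut above 3.4 rad and angle between plate's own z axis and vertical below 0.12 rad and z of plate_mid in the frame of tray below 0.017 m and x of plate_mid in the frame of tray between -0.03 and 0.03 m and y of plate_mid in the frame of tray between -0.045 and 0.045 m and linear speed of plate below 0.02 m/s); the robot touches nothing.
It fails at once if the nut is tightened (joint below -0.15) (value of joint nut below -0.15 rad).
It fails at once if the closed tin or the candle glass is moved more than 30 mm or tipped (distance of any of tin_closed_a, candle_glass from where it was at the start of the episode above 0.03 m or angle between any of tin_closed_a, candle_glass's own z axis and vertical above 0.3 rad).
It also fails if it takes over 67 s, if anything falls off the work surface, if the arm or the gripper's body presses on something with over 40 N, if the wrist force passes 120 N, or if a joint passes its speed limit or range.

## Working session

There is one attempt and no reset: what is moved stays moved. The work goes in short steps, Python scripts to look and compute and a shell command to move; the robot and the scene stay as the last step left them, time stands still between calls to the robot, and variables do not carry over. Pictures are saved under pics/ and viewed, at most 10 in all, crops included, and the job is handed in when it is done.

```bash
ls; mkdir -p pics
python3 - <<'E'
from workcell import robot
import cv2,numpy as np
for n in("scene","top"):
    i=robot.camera_info(n);print(n,{k:(np.round(v,3).tolist() if k=="extrinsics" else v) for k,v in i.items()})
    cv2.imwrite(f"pics/{n}0.png",robot.camera(n)[:,:,::-1])
o=robot.observe();print(o["tool_pos"],o["orientation"],o["clock"],o["finger_gap"])
E
```

```text
nudge.py
pics
workcell.py
scene {'fx': 589.7554668500752, 'fy': 589.7554668500752, 'cx': 315.60192855173074, 'cy': 238.00214611601743, 'extrinsics': [[-0.391, -0.92, 0.015, 281.089], [0.626, -0.253, 0.738, -374.638], [-0.675, 0.298, 0.675, -976.157], [0.0, 0.0, 0.0, 1.0]]}
top {'fx': 506.3168042961735, 'fy': 506.3168042961735, 'cx': 316.7711355834257, 'cy': 240.17850858801168, 'extrinsics': [[0.023, -1.0, 0.012, 23.705], [0.996, 0.024, 0.089, -574.055], [-0.089, 0.009, 0.996, -1059.704], [0.0, 0.0, 0.0, 1.0]]}
[ 225.00729114 -609.06217588  217.59577117] [[ 9.38018122e-01  3.46585239e-01 -8.21903551e-04]
 [ 3.46586213e-01 -9.38015657e-01  2.15042676e-03]
 [-2.56522251e-05 -2.30199971e-03 -9.99997350e-01]] 0.1 92.83983289403501
```

View pics/scene0.png

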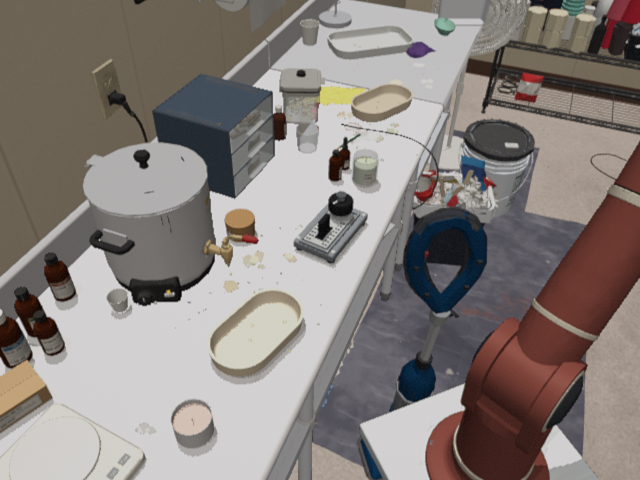

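View pics/top0.png

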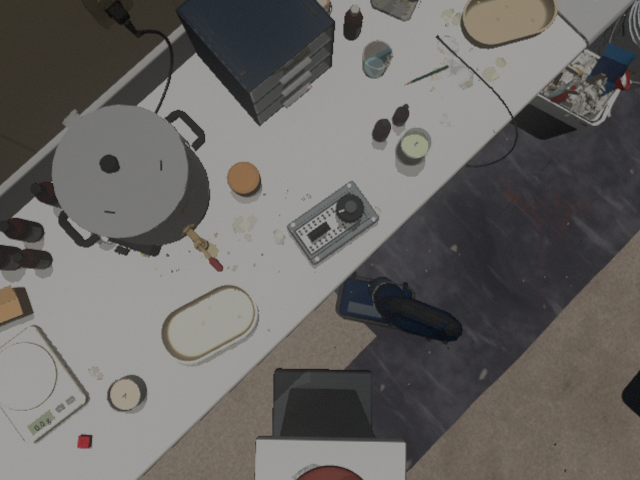

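The top view shows the nut at about (350,208), the grip at (319,231), the tray centre at (210,323), the tin at (243,179) and the candle at (415,146). The tray is nearer the robot than the melter. Next I'll measure these precisely.

```bash
cat > h.py <<'E'
from workcell import robot
import cv2,numpy as np
def ray(n,px,z):
    i=robot.camera_info(n);E=np.array(i["extrinsics"]);R=E[:3,:3];c=-R.T@E[:3,3]
    d=R.T@np.array([(px[0]-i["cx"])/i["fx"],-(px[1]-i["cy"])/i["fy"],-1])
    return c+d*(z-c[2])/d[2]
def proj(n,p):
    i=robot.camera_info(n);E=np.array(i["extrinsics"]);q=E[:3,:3]@np.array(p)+E[:3,3]
    return np.array([i["cx"]-i["fx"]*q[0]/q[2],i["cy"]+i["fy"]*q[1]/q[2]])
def blobs(n,img,m,z,mina=40):
    for c in cv2.findContours(m.astype(np.uint8),cv2.RETR_EXTERNAL,cv2.CHAIN_APPROX_NONE)[0]:
        a=cv2.contourArea(c)
        if a<mina: continue
        P=np.array([ray(n,p,z)[:2] for p in c[:,0]],np.float32)
        r=cv2.minAreaRect(P);b=c[:,0].mean(0)
        print(n,np.round(b),int(a),"rect",np.round(r[0],1),np.round(r[1],1),round(r[2],1),"circ",np.round(cv2.minEnclosingCircle(P)[0],1),round(cv2.minEnclosingCircle(P)[1],1))
E
python3 - <<'E'
from h import *
a=cv2.imread("pics/top0.png")[:,:,::-1];hsv=cv2.cvtColor(a[:,:,::-1].copy(),cv2.COLOR_BGR2HSV)
def win(m,x0,x1,y0,y1):
    w=np.zeros_like(m);w[y0:y1,x0:x1]=1;return m&w
print("nut/grip");blobs("top",a,win(hsv[...,2]<60,285,385,175,270),83)
print("base");
bl=hsv[...,2]<190
blobs("top",a,win(bl,280,390,172,272),33,2000)
print("tray");t=win(hsv[...,1]>25,150,270,275,370);blobs("top",a,t,36,1000)
s=cv2.imread("pics/scene0.png")
cr=cv2.resize(a[170:275,280:385,::-1],None,fx=5,fy=5,interpolation=cv2.INTER_CUBIC)
c2=cv2.resize(s[185:265,285:375],None,fx=3,fy=3,interpolation=cv2.INTER_CUBIC)
o=np.zeros((525,800,3),np.uint8);o[:525,:525]=cr;o[:240,525:795]=c2
mm=cv2.resize((t*255).astype(np.uint8)[270:370,150:270],None,fx=2,fy=2);o[260:460,530:770]=mm[...,None]
cv2.imwrite("pics/c.png",o)
E
```

```text
nut/grip
top [319. 231.] 159 rect [586.3  34.8] [17.2 44.8] 36.5 circ [585.   33.6] 23.3
top [350. 208.] 557 rect [635.3 -28.1] [55.  56.9] 46.3 circ [635.5 -26.9] 29.3
base
top [334. 222.] 10791 rect [ 6.145e+02 -4.000e-01] [213.3 235.1] 1.5 circ [ 6.152e+02 -4.000e-01] 158.2
tray
top [208. 323.] 4571 rect [394.7 260.4] [112.  201.1] 29.4 circ [393.4 259.8] 100.8
```

View pics/c.png

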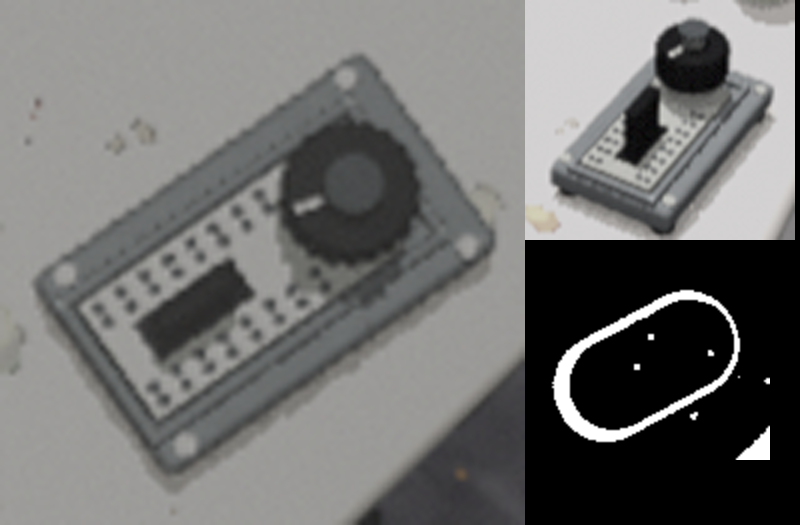

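The crop shows the grip and nut clearly, and the four grater screws at crop pixels (347,77), (65,275), (185,444) and (467,244). Next I'll use both views for the tray, grater yaw and tap.

Run:
```python
from h import *
for n in("scene","top"):
    E=np.array(robot.camera_info(n)["extrinsics"]);print(n,"cam",np.round(-E[:3,:3].T@E[:3,3]))
S=[(347,77),(467,244),(65,275),(185,444)]
for z in(36,):
    P=np.array([ray("top",(280+u/5-.4,170+v/5-.4),z)[:2] for u,v in S])
    c=P.mean(0);d=(P[0]+P[1]-P[2]-P[3])/2;e=(P[0]+P[2]-P[1]-P[3])/2
    yaw=np.degrees(np.arctan2(d[1],d[0]));x=d/np.hypot(*d)
    print("screws",np.round(P,1).tolist(),"c",c,"yaw",yaw,"yaw from y",np.degrees(np.arctan2(e[1],e[0]))-90,"spindle",c+40*x,"grip",c-38*x,np.hypot(*d),np.hypot(*e))
def tri(a,b):
    Z=np.linspace(0,300,3001);D=[np.hypot(*(ray("top",a,z)-ray("scene",b,z))[:2]) for z in Z];k=np.argmin(D);return ray("top",a,Z[k]),D[k]
print("tap",tri((217,266),(256,239)),"clip",tri((280+354/5-.4,170+182/5-.4),(285+(692-525)/3,185+28/3)))
s=cv2.imread("pics/scene0.png");h=cv2.cvtColor(s,cv2.COLOR_BGR2HSV)
w=np.zeros((480,640),bool);w[285:380,200:310]=1
m=w&(h[...,1]>30);m=cv2.morphologyEx(m.astype(np.uint8),cv2.MORPH_OPEN,np.ones((3,3)));blobs("scene",s,m,36,200)
w[:]=0;w[185:265,285:375]=1
blobs("scene",s,w&(h[...,2]<50),83,60)
# inner rim contour top
a=cv2.imread("pics/top0.png");h=cv2.cvtColor(a,cv2.COLOR_BGR2HSV);t=(h[...,1]>25).astype(np.uint8);t[:275]=0;t[370:]=0;t[:,:150]=0;t[:,262:]=0
cs,hi=cv2.findContours(t,cv2.RETR_CCOMP,cv2.CHAIN_APPROX_NONE)
for c,k in zip(cs,hi[0]):
    if cv2.contourArea(c)>1000:
        for z in(10,36):
            P=np.array([ray("top",p,z)[:2] for p in c[:,0]],np.float32);r=cv2.minAreaRect(P);M=cv2.moments(P);print("hole" if k[3]>=0 else "outer",z,r,M["m10"]/M["m00"],M["m01"]/M["m00"])
o=np.vstack([cv2.resize(a[250:380,140:300],None,fx=3,fy=3)[:290],np.zeros((10,480,3),np.uint8),cv2.resize(s[200:390,180:340],None,fx=1.5,fy=1.5).repeat(2,1)[:290,:480]])
cv2.imwrite("pics/t.png",o)
```

```text
scene cam [-315.  454.  931.]
top cam [ 476.   48. 1106.]
screws [[692.9, -29.1], [621.9, -81.5], [604.4, 89.5], [533.7, 36.8]] c [613.22717694   3.92150997] yaw -53.28332391487646 yaw from y -53.4071876132711 spindle [637.14151617 -28.14255682] grip [590.50855468  34.38237343] 147.76410037769645 88.2288309277604Traceback (most recent call last):
  File "<stdin>", line 12, in <module>
  File "<stdin>", line 11, in tri
  File "h.py", line 4, in ray
    i=robot.camera_info(n);E=np.array(i["extrinsics"]);R=E[:3,:3];c=-R.T@E[:3,3]
ValueError: time passes only in moves, steps and waits
```

```bash
python3 - <<'E'
t=open("h.py").read()
t=t.replace("def ray","I={n:robot.camera_info(n) for n in('scene','top')}\ndef ray",1).replace("i=robot.camera_info(n)","i=I[n]")
open("h.py","w").write(t)
E
python3 - <<'E'
from h import *
def tri(a,b):
    Z=np.linspace(0,300,3001);D=[np.hypot(*(ray("top",a,z)-ray("scene",b,z))[:2]) for z in Z];k=np.argmin(D);return ray("top",a,Z[k]),D[k]
print("tap",tri((217,266),(256,239)),"clip",tri((280+354/5-.4,170+182/5-.4),(285+(692-525)/3,185+28/3)))
s=cv2.imread("pics/scene0.png");h=cv2.cvtColor(s,cv2.COLOR_BGR2HSV)
w=np.zeros((480,640),bool);w[285:380,200:310]=1
m=w&(h[...,1]>30);m=cv2.morphologyEx(m.astype(np.uint8),cv2.MORPH_OPEN,np.ones((3,3)));blobs("scene",s,m,36,200)
w[:]=0;w[185:265,285:375]=1
blobs("scene",s,w&(h[...,2]<50),83,60)
a=cv2.imread("pics/top0.png");h=cv2.cvtColor(a,cv2.COLOR_BGR2HSV);t=(h[...,1]>25).astype(np.uint8);t[:275]=0;t[370:]=0;t[:,:150]=0;t[:,262:]=0
cs,hi=cv2.findContours(t,cv2.RETR_CCOMP,cv2.CHAIN_APPROX_NONE)
for c,k in zip(cs,hi[0]):
    if cv2.contourArea(c)>1000:
        for z in(10,36):
            P=np.array([ray("top",p,z)[:2] for p in c[:,0]],np.float32);r=cv2.minAreaRect(P);M=cv2.moments(P);print("hole" if k[3]>=0 else "outer",z,r,M["m10"]/M["m00"],M["m01"]/M["m00"])
o=np.vstack([cv2.resize(a[250:380,140:300],None,fx=3,fy=3)[:380],cv2.resize(s[200:390,180:340],None,fx=3,fy=3)[:200]])
o=np.hstack([cv2.resize(a[250:380,140:272],None,fx=3,fy=3),cv2.resize(s[280:385,200:310],None,fx=3.6,fy=3.714)])
cv2.imwrite("pics/t.png",o);print(o.shape)
E
```

```text
tap (array([508.76271935, 224.93214504, 151.3       ]), np.float64(6.092768013986933)) clip (array([638.45612537, -28.62310009,  92.2       ]), np.float64(1.9482613408022302))
scene [258. 358.] 562 rect [324.  270.2] [ 55.4 179.3] 8.2 circ [348.4 273.7] 89.6
scene [253. 315.] 1211 rect [416.5 267. ] [ 98.9 196.6] 7.4 circ [397.8 266. ] 100.7
scene [324. 226.] 187 rect [560.9  47.2] [28.5 83.9] 58.8 circ [561.6  48.4] 41.9
scene [339. 204.] 327 rect [616. -15.] [52.9 75. ] 61.0 circ [617.4 -15.5] 39.4
outer 10 ((392.7175598144531, 265.52325439453125), (114.75956726074219, 205.968505859375), 29.38677215576172) 392.66393817550914 265.76259058469935
outer 36 ((394.69781494140625, 260.35345458984375), (112.03804016113281, 201.08399963378906), 29.386789321899414) 394.64542590017277 260.58709831779134
hole 10 ((395.0943298339844, 259.96490478515625), (99.92294311523438, 188.05166625976562), 29.496532440185547) 394.5585981997844 260.21776396906245
hole 36 ((397.0181884765625, 254.92691040039062), (97.55326843261719, 183.592041015625), 29.49654769897461) 396.49515250583556 255.17376595172942
(390, 792, 3)
```

View pics/t.png

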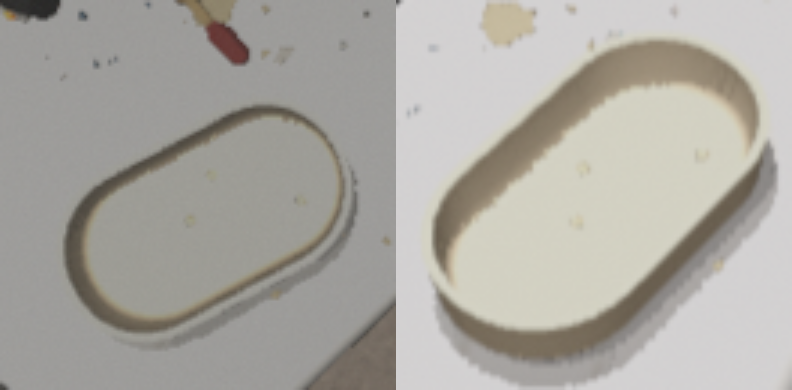

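```bash
python3 - <<'E'
from h import *
print(ray("scene",(256,329),36),ray("top",(209.3,324),36))
# two-view check of grip/nut tops
print(ray("scene",(285+(644-525)/3,185+95/3),80)) 
for n in("top","scene"): print(n,proj(n,(637,-28,98)),proj(n,(590.5,34.4,83)),proj(n,(637-128*.597,-28+128*.802,33)))
E
python3 nudge.py '[[0,0,0,0,0,0,70]]'; python3 -c "
from h import *
o=robot.observe();print(np.round(o['tool_pos'],1),np.round(o['orientation'],3).tolist())"
```

```text
[385.09741571 266.90841103  36.        ] [391.44710049 257.46732487  36.        ]
[593.68435861  32.85600917  80.        ]
top [350.30241793 206.25739363] [318.68137268 229.28522469] [299.07025314 245.41616853]
scene [341.64821034 192.82316597] [324.63946109 216.66763132] [312.86619417 246.3129929 ]
clock: 0.18
tool_pos: [225.0, -609.2, 217.9]
orientation: [[0.938, 0.347, -0.001], [0.347, -0.938, 0.002], [-0.0, -0.002, -1.0]]
force: [-0.4, 0.1, 0.4]
finger_gap: 90.0
finger_force: 0.0
[ 225.  -609.2  217.9] [[0.938, 0.347, -0.001], [0.347, -0.938, 0.002], [-0.0, -0.002, -1.0]]
```

```bash
cat >> h.py <<'E'
def goal(x,y,z,az):
    "delta in tool axes to reach TCP x,y,z pointing down with tool y at azimuth az (deg)"
    from scipy.spatial.transform import Rotation as R
    o=robot.observe();T=np.array(o["orientation"]);a=np.radians(az)
    Y=np.array([np.cos(a),np.sin(a),0]);Z=np.array([0,0,-1]);G=np.c_[np.cross(Y,Z),Y,Z]
    print("rv",np.round(R.from_matrix(T.T@G).as_rotvec(degrees=True),1),"d",np.round(T.T@(np.array([x,y,z])-o["tool_pos"]),1),
     "tcp",np.round(o["tool_pos"],1),"az",round(float(np.degrees(np.arctan2(T[1,1],T[0,1]))),1),"j",np.round(o["joints"],0),"F",np.round(o["force"],1),"M",np.round(o["moment"],2),"gap",round(o["finger_gap"],1),"t",o["clock"])
E
python3 nudge.py '[[0,0,-7,59,-40,0,70],[0,0,-14,118,-80,0,70],[0,0,-21,177,-121,0,70],[0,0,-28,236,-161,0,70],[0,0,-35,294,-201,0,70],[0,0,-42,353,-241,0,70],[0,0,-49,412,-281,0,70],[0,0,-56,470,-322,0,70],[0,0,-63,529,-362,0,70],[0,0,-70,588,-402,0,70]]' >/dev/null; python3 -c "
from h import *
goal(637.5,-28.3,150,120)"
```

```text
rv [  -0.     0.  -119.4] d [238.2 172.9  68.7] tcp [ 467.1 -268.3  218.8] az 0.6 j [ 42.  27. -22. 100.  12.  56.  17.] F [ 0.2 -1.1  1. ] M [-0.1  -0.15  0.02] gap 69.9 t 1.0167
```

```bash
python3 nudge.py '[[0,0,-7,30,21,0,70],[0,0,-14,60,43,0,70],[0,0,-21,89,65,0,70],[0,0,-28,119,86,0,70],[0,0,-35,149,108,0,70],[0,0,-42,179,130,0,70],[0,0,-49,208,151,0,70],[0,0,-56,238,173,10,70],[0,0,-63,238,173,20,70],[0,0,-70,238,173,40,70]]' >/dev/null; python3 -c "
from h import *
goal(637.5,-28.3,150,120)"
```

```text
rv [  0.1   0.3 -49.1] d [ 2.4 -2.5 29.9] tcp [640.4 -26.8 180. ] az 70.9 j [ 22.  41. -39.  86.  27.  63.  49.] F [ 0.7 -0.3 -0.3] M [ 0.   -0.15  0.02] gap 70.0 t 1.85
```

```bash
python3 nudge.py '[[0,0,-7,2.4,-2.5,10,70],[0,0,-14,2.4,-2.5,20,70],[0,0,-21,2.4,-2.5,30,70],[0,0,-28,2.4,-2.5,30,70],[0,0,-35,2.4,-2.5,30,70],[0,0,-42,2.4,-2.5,30,70],[0,0,-49,2.4,-2.5,30,70],[0,0,-49,2.4,-2.5,30,70],[0,0,-49,2.4,-2.5,30,70]]' >/dev/null; python3 -c "
from h import *
goal(637.5,-28.3,49,120)
cv2.imwrite('pics/n1.png',np.vstack([cv2.resize(robot.camera(n)[y:y+110,x:x+200,::-1],None,fx=2.7,fy=2.7) for n,x,y in(('top',250,150),('scene',240,140))]))"
```

```text
rv [ 0.  -0.  -0.9] d [-4.5  2.9 99.2] tcp [635.  -33.  148.2] az 119.1 j [ 28.  46. -50.  88.  38.  64.  88.] F [-0.1 -0.6 -0.7] M [ 0.1  -0.12  0.06] gap 70.2 t 2.6
```

View pics/n1.png

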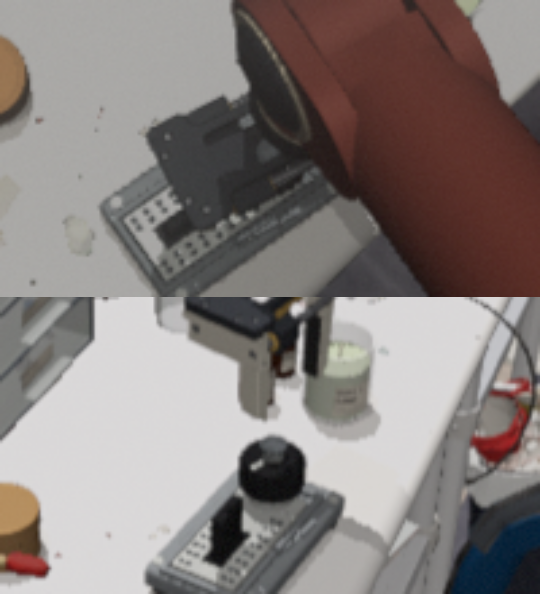

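The picture shows the gripper above the nut, its fingers straddling it roughly along 120°. The candle and tin are clear. I'll centre it, then descend.

```bash
python3 nudge.py '[[0,0,0,-4.5,2.9,10,70],[0,0,0,-4.5,2.9,30,70],[0,0,0,-4.5,2.9,40,70],[0,0,0,-4.5,2.9,40,70]]' >/dev/null; python3 -c "
from h import *
goal(637.5,-28.3,50,120)"
```

```text
rv [ 0.1 -0.3 -0.7] d [-1.9 -0.9 55.4] tcp [635.8 -28.4 105.4] az 119.3 j [ 26.  49. -48.  90.  40.  60.  86.] F [ 0. -0.  0.] M [ 0.11 -0.13  0.01] gap 69.7 t 3.0333
```

```bash
python3 nudge.py '[[0,0,0,-1.9,-0.9,14,70],[0,0,0,-1.9,-0.9,28,70],[0,0,0,-1.9,-0.9,42,70],[0,0,0,-1.9,-0.9,55,70],[0,0,0,-1.9,-0.9,55,70]]' >/dev/null; python3 -c "
from h import *
goal(637.5,-28.3,50,120)"
python3 nudge.py '[[0,0,0,0,0,0,50],[0,0,0,0,0,0,50],[0,0,0,0,0,0,50],[0,0,0,0,0,0,50],[0,0,0,0,0,0,50]]' >/dev/null; python3 -c "
from h import *
goal(637.5,-28.3,50,120)"
```

```text
rv [ 0.1 -0.3 -0.7] d [-0.1  0.3 -0.1] tcp [637.5 -28.6  49.9] az 119.3 j [ 25.  53. -45.  92.  44.  55.  84.] F [-0.3  0.  -0.8] M [ 0.05 -0.14  0.02] gap 69.9 t 3.45
rv [ 0.1  0.  -0.7] d [ 2.6 -1.2  4. ] tcp [639.1 -26.   54. ] az 119.3 j [ 25.  52. -46.  92.  44.  55.  84.] F [-2.5  4.1 -2.2] M [ 0.84  0.36 -0.07] gap 57.7 t 3.8667
```

```bash
python3 nudge.py '[[0,0,6,0,0,-0.4,50],[0,0,12,0,0,-0.7,50],[0,0,18,0,0,-1.1,50],[0,0,24,0,0,-1.5,50],[0,0,30,0,0,-1.8,50],[0,0,36,0,0,-2.2,50],[0,0,42,0,0,-2.6,50],[0,0,48,0,0,-2.9,50],[0,0,48,0,0,-2.9,50]]' >/dev/null; python3 -c "
from h import *
goal(637.5,-28.3,53,72)"
```

```text
rv [-0.  -0.  -0.8] d [ 1.3 -1.5  3.9] tcp [639.2 -27.3  56.9] az 71.2 j [ 19.  49. -34.  92.  33.  50.  44.] F [-2.   2.8 -2.1] M [ 0.47  0.36 -0.11] gap 57.9 t 4.6167
```

```bash
R='python3 nudge.py'; python3 nudge.py '[[0,0,6,0,0,-0.4,50],[0,0,12,0,0,-0.7,50],[0,0,18,0,0,-1.1,50],[0,0,24,0,0,-1.5,50],[0,0,30,0,0,-1.8,50],[0,0,36,0,0,-2.2,50],[0,0,42,0,0,-2.6,50],[0,0,48,0,0,-2.9,50],[0,0,54,0,0,-3.3,50],[0,0,60,0,0,-3.7,50]]' >/dev/null; python3 nudge.py '[[0,0,6,0,0,-0.4,50],[0,0,12,0,0,-0.7,50],[0,0,18,0,0,-1.1,50],[0,0,24,0,0,-1.5,50],[0,0,30,0,0,-1.8,50],[0,0,36,0,0,-2.2,50],[0,0,42,0,0,-2.6,50],[0,0,48,0,0,-2.9,50],[0,0,54,0,0,-3.3,50],[0,0,60,0,0,-3.7,50]]' >/dev/null; python3 -c "
from h import *
goal(637.5,-28.3,60,-48)"
python3 nudge.py '[[0,0,6,0,0,-0.4,50],[0,0,12,0,0,-0.7,50],[0,0,18,0,0,-1.1,50],[0,0,24,0,0,-1.3,50],[0,0,24,0,0,-1.3,50]]' >/dev/null;python3 -c "
from h import *
goal(637.5,-28.3,60,-72)"
```

```text
rv [-0.3  0.3 -0.7] d [0.4 1.2 4.1] tcp [636.4 -27.6  64.1] az -48.7 j [  2.  44.  -2.  92.   2.  44. -50.] F [-6.7  2.4  3. ] M [0.35 1.43 0.15] gap 57.9 t 6.2833
rv [-0.2  0.5 -0.7] d [1.  1.6 5.5] tcp [636.1 -27.1  65.5] az -72.7 j [ -2.  44.   5.  92.  -5.  44. -68.] F [-6.6  2.1  4.2] M [ 0.48  1.61 -0.1 ] gap 57.5 t 6.7
```

```bash
python3 nudge.py '[[0,0,6,0,0,-0.4,50],[0,0,12,0,0,-0.7,50],[0,0,18,0,0,-1.0,50]]' >/dev/null; python3 -c "
from h import *
goal(637.5,-28.3,60,-90)"
python3 nudge.py '[[0,0,4,0,0,-0.2,50],[0,0,8,0,0,-0.4,50],[0,0,12,0,0,-0.4,50]]' >/dev/null;python3 -c "
from h import *
goal(637.5,-28.3,60,-102)"
```

```text
rv [-0.1  0.5 -0.7] d [1.5 1.8 6.6] tcp [636.1 -26.5  66.6] az -90.7 j [ -5.  44.  10.  92. -10.  45. -82.] F [-7.   2.1  4.4] M [0.65 1.62 0.14] gap 57.5 t 6.95
rv [ 0.   0.3 -0.4] d [-0.1  1.6  7. ] tcp [638.  -26.8  67. ] az -102.4 j [ -7.  44.  13.  92. -13.  45. -91.] F [ 0.6 -0.3 -1.3] M [0.15 0.44 0.32] gap 57.6 t 7.2
```

```bash
python3 nudge.py '[[0,0,4,0,0,0,50],[0,0,6,0,0,0,50],[0,0,6,0,0,0,50],[0,0,0,0,0,0,50]]'; python3 nudge.py '[[0,0,0,0,0,0,70],[0,0,0,0,0,0,70],[0,0,0,0,0,0,70],[0,0,0,0,0,-25,70],[0,0,0,0,0,-60,70],[0,0,0,0,0,-90,70],[0,0,0,0,0,-90,70]]' ;python3 -c "
from h import *
goal(590.5,34.4,140,36.7)
P=np.radians(-53.35)
print('rot to plate y: az target 36.65 or -143.35')"
```

```text
clock: 7.53
tool_pos: [638.8, -27.0, 66.8]
orientation: [[0.977, -0.215, -0.003], [-0.215, -0.977, 0.001], [-0.003, 0.0, -1.0]]
force: [-2.8, 1.4, -1.0]
finger_gap: 57.4
finger_force: 30.0
clock: 8.12
tool_pos: [645.0, -29.3, 164.1]
orientation: [[0.975, -0.222, 0.015], [-0.222, -0.975, -0.002], [0.015, -0.002, -1.0]]
force: [0.8, -0.2, 0.3]
finger_gap: 70.0
finger_force: 0.0
rv [   1.    -0.5 -139.5] d [-67.7 -50.   23.2] tcp [645.  -29.3 164.1] az -102.8 j [ -8.  38.  15.  87. -11.  55. -92.] F [ 0.8 -0.2  0.3] M [ 0.03 -0.07 -0.03] gap 70.0 t 8.1167
rot to plate y: az target 36.65 or -143.35
```

```bash
python3 nudge.py '[[0,0,-7,-7,-5,0,60],[0,0,-14,-14,-10,0,60],[0,0,-21,-21,-15,0,60],[0,0,-28,-28,-20,0,60],[0,0,-35,-35,-25,0,60],[0,0,-42,-42,-30,0,60],[0,0,-49,-49,-35,0,60],[0,0,-56,-56,-40,0,60],[0,0,-63,-67,-50,0,60],[0,0,-70,-67,-50,0,60]]' >/dev/null; python3 nudge.py '[[0,0,-7,0,0,0,60],[0,0,-14,0,0,0,60],[0,0,-21,0,0,0,60],[0,0,-28,0,0,0,60],[0,0,-35,0,0,0,60],[0,0,-42,0,0,0,60],[0,0,-49,0,0,0,60],[0,0,-56,0,0,0,60],[0,0,-63,0,0,0,60],[0,0,-69,0,0,0,60]]' >/dev/null; python3 nudge.py '[[0,0,0,0,0,0,60],[0,0,0,0,0,0,60]]' >/dev/null; python3 -c "
from h import *
goal(590.5,34.4,140,36.7)
cv2.imwrite('pics/n2.png',np.vstack([cv2.resize(robot.camera(n)[y:y+110,x:x+200,::-1],None,fx=2.7,fy=2.7) for n,x,y in(('top',250,150),('scene',240,155))]))"
```

```text
rv [ 0.   0.  -0.7] d [-3.3  3.4 16.5] tcp [585.8  35.1 156.5] az 36.0 j [  9.  35. -24.  96.  17.  52.  15.] F [ 0.5 -0.2  0.3] M [-0.03 -0.15 -0.02] gap 60.1 t 9.95
```

View pics/n2.png

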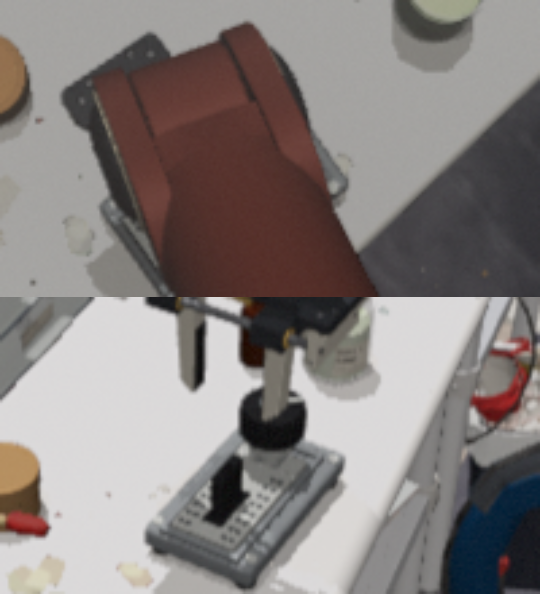

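The nut is up at its clip and the plate is still in its recess. The gripper is over the grip, so I'll descend onto it.

```bash
python3 nudge.py '[[0,0,-0.7,-3.3,3.4,20,60],[0,0,-0.7,-3.3,3.4,45,60],[0,0,-0.7,-3.3,3.4,60,60],[0,0,-0.7,-3.3,3.4,60,60]]' >/dev/null; python3 -c "
from h import *
goal(590.5,34.4,48,36.65)"
```

```text
rv [-0.3 -0.2  0.2] d [-1.8  2.4 45.4] tcp [587.8  34.4  93.4] az 36.9 j [  8.  40. -22.  99.  20.  45.  13.] F [-0.6  0.6  0.1] M [-0.04 -0.1   0.05] gap 59.8 t 10.3833
```

```bash
python3 nudge.py '[[0,0,0.2,-1.8,2.4,12,60],[0,0,0.2,-1.8,2.4,24,60],[0,0,0.2,-1.8,2.4,36,60],[0,0,0.2,-1.8,2.4,45,60],[0,0,0.2,-1.8,2.4,45,60],[0,0,0.2,-1.8,2.4,45,60]]' >/dev/null; python3 -c "
from h import *
goal(590.5,34.4,48,36.65)"; python3 nudge.py '[[0,0,0,0,0,0,8],[0,0,0,0,0,0,8],[0,0,0,0,0,0,8],[0,0,0,0,0,0,8],[0,0,0,0,0,0,8],[0,0,0,0,0,0,8],[0,0,0,0,0,0,8]]' >/dev/null; python3 -c "
from h import *
goal(590.5,34.4,48,36.65)"
```

```text
rv [-0.1 -0.   0.1] d [ 0.8 -2.3  3.1] tcp [592.8  35.1  51.1] az 36.8 j [  7.  43. -20. 100.  22.  40.  12.] F [-1.   0.4  0.2] M [ 0.03 -0.13 -0.02] gap 60.0 t 10.8833
rv [0.  0.  0.1] d [ 1.1 -2.6  3.8] tcp [593.2  35.1  51.8] az 36.8 j [  7.  43. -20. 100.  22.  40.  12.] F [-0.6 -0.2  0.9] M [ 0.04 -0.12  0.02] gap 18.0 t 11.4667
```

```bash
python3 nudge.py '[[0,0,0,0,0,0,8],[0,0,0,0,0,0,8],[0,0,0,0,0,0,8],[0,0,0,0,0,0,8]]' ; python3 -c "
from h import *
goal(590.5,34.4,48,36.65)"
```

```text
clock: 11.8
tool_pos: [592.8, 34.8, 51.7]
orientation: [[-0.598, 0.801, -0.001], [0.801, 0.598, -0.0], [0.0, -0.001, -1.0]]
force: [-1.7, -1.3, 2.3]
finger_gap: 11.8
finger_force: 30.0
rv [-0.1 -0.   0.1] d [ 1.1 -2.1  3.7] tcp [592.8  34.8  51.7] az 36.8 j [  7.  43. -20. 100.  22.  40.  12.] F [-1.7 -1.3  2.3] M [-0.14  0.15 -0.05] gap 11.8 t 11.8
```

```bash
python3 nudge.py '[[0,0,0,0,0,-3,8],[0,0,0,0,0,-6,8],[0,0,0,0,0,-9,8],[0,0,0,0,0,-10.5,8],[0,0,0,0,0,-10.5,8],[0,0,0,0,0,-10.5,8],[0,0,0,0,0,-10.5,8]]' ; python3 -c "
from h import *
goal(590.5,34.4,48,36.65)
cv2.imwrite('pics/l.png',cv2.resize(robot.camera('scene')[165:275,270:390,::-1],None,fx=5,fy=5))"
```

```text
clock: 12.38
tool_pos: [593.0, 35.1, 62.0]
orientation: [[-0.599, 0.801, -0.0], [0.801, 0.599, 0.0], [0.0, -0.0, -1.0]]
force: [-0.5, -0.4, -3.7]
finger_gap: 12.0
finger_force: 30.0
rv [-0.  -0.   0.1] d [ 1.  -2.4 14. ] tcp [593.   35.1  62. ] az 36.8 j [  7.  42. -21. 100.  21.  42.  12.] F [-0.5 -0.4 -3.7] M [ 0.   -0.09 -0.02] gap 12.0 t 12.3833
```

View pics/l.png

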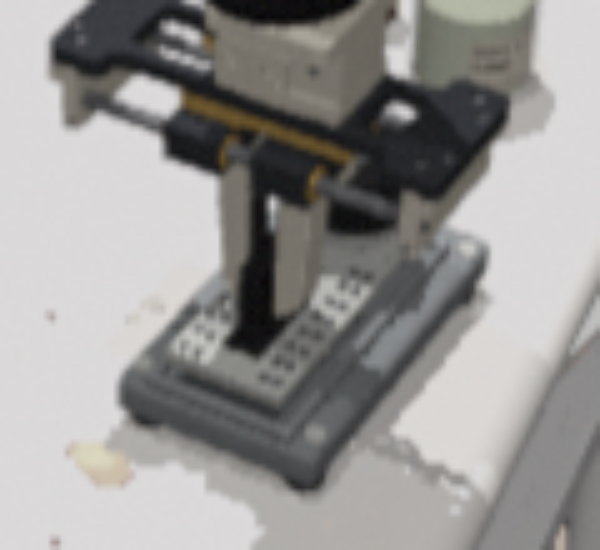

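The plate is raised clear of the fences and level, and the wrist force is only its weight. I'll draw it out.

```bash
python3 nudge.py '[[0,0,0,10,0,0,8],[0,0,0,20,0,0,8],[0,0,0,30,0,0,8],[0,0,0,40,0,0,8],[0,0,0,50,0,0,8],[0,0,0,60,0,0,8],[0,0,0,70,0,0,8],[0,0,0,80,0,0,8],[0,0,0,80,0,0,8],[0,0,0,80,0,0,8]]' ; python3 -c "
from h import *
a=np.radians(-60.55);p=np.array([393,260])-25*np.array([np.cos(a),np.sin(a)]);print(p)
goal(p[0],p[1],100,29.45)"
```

```text
clock: 13.27
tool_pos: [545.0, 99.9, 62.3]
orientation: [[-0.6, 0.8, 0.0], [0.8, 0.6, 0.0], [-0.0, 0.0, -1.0]]
force: [0.5, 0.0, -4.0]
finger_gap: 11.7
finger_force: 30.0
[380.7084039  281.76962713]
rv [0.  0.  7.4] d [244.1 -22.3 -37.7] tcp [545.   99.9  62.3] az 36.9 j [  0.  40. -20. 106.  21.  37.   4.] F [ 0.5  0.  -4. ] M [-0.   -0.09  0.02] gap 11.7 t 13.2667
```

Run:
```python
from h import *
for px,z in(((150,256),20),((205,215),20),((209,190),20),((150,215),230),((185,190),230),((222,268),150),((222,268),100),((188,228),110)): print(px,z,np.round(ray("top",px,z)))
for px,z in(((230,266),60),((256,239),100),((256,239),130),((213,200),200),((213,280),10),((145,300),10)): print("s",px,z,np.round(ray("scene",px,z)))
```

```text
(150, 256) 20 [531. 393.  20.]
(205, 215) 20 [623. 280.  20.]
(209, 190) 20 [677. 273.  20.]
(150, 215) 230 [592. 330. 230.]
(185, 190) 230 [637. 272. 230.]
(222, 268) 150 [505. 216. 150.]
(222, 268) 100 [507. 224. 100.]
(188, 228) 110 [584. 293. 110.]
s (230, 266) 60 [544. 268.  60.]
s (256, 239) 100 [560. 204. 100.]
s (256, 239) 130 [529. 213. 130.]
s (213, 200) 200 [594. 276. 200.]
s (213, 280) 10 [566. 304.  10.]
s (145, 300) 10 [564. 449.  10.]
```

```bash
python3 nudge.py '[[0,0,0,5,0,-20,8],[0,0,1,15,-5,-40,8],[0,0,2,25,-20,-58,8],[0,0,4,38,-35,-58,8],[0,0,5,50,-50,-58,8],[0,0,6,62,-65,-58,8],[0,0,7.4,75,-80,-58,8],[0,0,7.4,84,-87,-58,8],[0,0,7.4,84,-87,-58,8],[0,0,7.4,84,-87,-58,8]]' ; python3 -c "
from h import *
goal(380.7,281.8,120,29.45)"
```

```text
clock: 14.1
tool_pos: [426.5, 114.5, 120.5]
orientation: [[-0.491, 0.871, 0.002], [0.871, 0.491, 0.0], [-0.001, 0.002, -1.0]]
force: [0.4, 0.1, -2.9]
finger_gap: 11.6
finger_force: 30.0
rv [ 0.1  0.  -0. ] d [168.2  42.3   0.5] tcp [426.5 114.5 120.5] az 29.4 j [ -3.  27. -20. 121.  16.  35.  -6.] F [ 0.4  0.1 -2.9] M [ 0.06 -0.15  0.03] gap 11.6 t 14.1
```

```bash
python3 nudge.py '[[0,0,0,20,5,0,8],[0,0,0,40,10,0,8],[0,0,0,60,15,0,8],[0,0,0,80,20,0,8],[0,0,0,100,25,0,8],[0,0,0,120,30,0,8],[0,0,0,140,35,0,8],[0,0,0,160,40,0,8],[0,0,0,168,42,0,8],[0,0,0,168,42,0,8]]' ; python3 nudge.py '[[0,0,0,0,0,20,8],[0,0,0,0,0,40,8],[0,0,0,0,0,40,8],[0,0,0,0,0,40,8]]'; python3 -c "
from h import *
goal(380.7,281.8,80,29.45)
A=robot.camera('top');B=robot.camera('scene')
cv2.imwrite('pics/p.png',np.hstack([cv2.resize(A[250:380,140:272,::-1],None,fx=3,fy=3),cv2.resize(B[270:385,200:310,::-1],None,fx=3.6,fy=3.3913)])[:390])"
```

```text
clock: 14.93
tool_pos: [380.3, 284.4, 120.4]
orientation: [[-0.494, 0.87, 0.001], [0.87, 0.494, 0.003], [0.002, 0.003, -1.0]]
force: [-0.7, 0.2, -3.7]
finger_gap: 11.8
finger_force: 30.0
clock: 15.27
tool_pos: [380.0, 279.4, 79.6]
orientation: [[-0.489, 0.872, -0.002], [0.872, 0.489, -0.003], [-0.002, -0.003, -1.0]]
force: [0.5, -0.3, -3.6]
finger_gap: 11.8
finger_force: 30.0
rv [-0.2  0.1 -0.2] d [ 1.7  1.8 -0.5] tcp [380.  279.4  79.6] az 29.3 j [-27.  33. -17. 119.  18.  31. -28.] F [ 0.5 -0.3 -3.6] M [ 0.04 -0.11 -0.02] gap 11.8 t 15.2667
```

View pics/p.png

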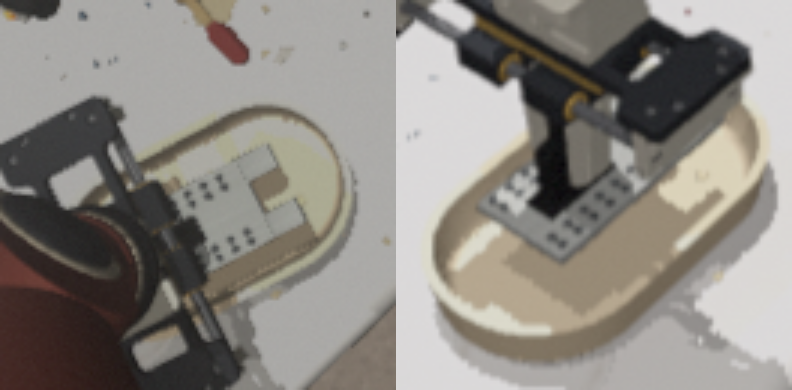

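Run:
```python
from h import *
f=lambda u,v:(140+u/3-.33,250+v/3-.33)
g=lambda u,v:(200+(u-396)/3.6-.36,270+v/3.3913-.36)
for uv in((269,145),(315,240)): print("fork corner",ray("top",f(*uv),66))
x=np.array([.489,-.872]);y=np.array([.872,.489]);t=np.array([380,279.4])
print("pred",t+90*x+30*y,t+90*x-30*y)
for uv in((478,210),(562,260)): print("rear corner scene",ray("scene",g(*uv),66))
print("pred",t-40*x+30*y,t-40*x-30*y)
# tray inner rim extremes (z36) along axis, top & scene
c=np.array([393,260])
for n,uv in(("top",f(344,180)),("scene",g(755,128)),("scene",g(432,255))):
  p=ray(n,uv,36)[:2]-c;print(n,"along",p@x,"across",p@y)
for n,uv in(("top",f(185,135)),("top",f(250,285)),("scene",g(600,345)),("scene",g(560,100))):
  p=ray(n,uv,36)[:2]-c;print(n,"along",p@x,"across",p@y)
```

```text
fork corner [447.11099579 213.04961618  66.        ]
fork corner [384.04323483 179.57491619  66.        ]
pred [450.17 215.59] [397.85 186.25]
rear corner scene [379.41050836 332.39568423  66.        ]
rear corner scene [331.04107567 303.03889877  66.        ]
pred [386.6  328.95] [334.28 299.61]
top along 97.90552454514682 across -20.29006822348054
scene along 84.29445241323015 across -34.45479386962275
scene along -91.6278498264363 across 39.12746807975486
top along 14.253376582483337 across 59.496593993472366
top along 7.316408359436715 across -53.873766403743566
scene along -81.51767483960107 across -68.7129104680961
scene along 33.42202627914963 across 64.63338824880388
```

The picture shows the plate level and aligned over the tray, with its fork corners where the arm pose predicts them to within a few mm. I'll lower it.

```bash
python3 nudge.py '[[0,0,0,1.5,2,10,8],[0,0,0,1.5,2,20,8],[0,0,0,1.5,2,30,8],[0,0,0,1.5,2,40,8],[0,0,0,1.5,2,42,8],[0,0,0,1.5,2,42,8]]'; python3 nudge.py '[[0,0,0,0,0,1.5,8],[0,0,0,0,0,3,8],[0,0,0,0,0,4.5,8],[0,0,0,0,0,4.5,8]]'
```

```text
clock: 15.87
tool_pos: [380.6, 283.7, 37.9]
orientation: [[-0.491, 0.871, -0.0], [0.871, 0.491, -0.0], [-0.0, -0.0, -1.0]]
force: [0.3, -0.0, -4.7]
finger_gap: 12.1
finger_force: 30.0
clock: 16.2
tool_pos: [380.6, 283.7, 33.8]
orientation: [[-0.49, 0.871, 0.0], [0.871, 0.49, 0.0], [0.0, 0.001, -1.0]]
force: [0.1, -1.1, -3.9]
finger_gap: 11.9
finger_force: 30.0
```

```bash
python3 nudge.py '[[0,0,0,0,0,0.8,8],[0,0,0,0,0,1.5,8],[0,0,0,0,0,1.5,8]]'; python3 nudge.py '[[0,0,0,0,0,0.8,8],[0,0,0,0,0,1.5,8],[0,0,0,0,0,1.5,8]]'
```

```text
clock: 16.45
tool_pos: [380.6, 283.7, 32.4]
orientation: [[-0.49, 0.871, 0.0], [0.871, 0.49, 0.0], [0.0, 0.001, -1.0]]
force: [0.3, -1.2, -2.2]
finger_gap: 11.5
finger_force: 30.0
clock: 16.7
tool_pos: [380.9, 283.4, 31.9]
orientation: [[-0.49, 0.872, 0.001], [0.872, 0.49, -0.0], [-0.001, 0.001, -1.0]]
force: [-0.9, -2.8, 8.6]
finger_gap: 11.5
finger_force: 30.0
```

It has touched the floor at the expected height, so I'll release and retreat.

```bash
python3 nudge.py '[[0,0,0,0,0,0,32],[0,0,0,0,0,0,32],[0,0,0,0,0,0,32],[0,0,0,0,0,0,32],[0,0,0,0,0,0,32]]'; python3 nudge.py '[[0,0,0,0,0,-8,32],[0,0,0,0,0,-20,32],[0,0,0,0,0,-40,32],[0,0,0,0,0,-70,32],[0,0,0,0,0,-100,32],[0,0,0,0,0,-110,32],[0,0,0,0,0,-110,32]]'; python3 -c "
from h import *
goal(426,114,140,29)"
```

```text
clock: 17.12
tool_pos: [380.6, 283.8, 30.6]
orientation: [[-0.491, 0.871, 0.0], [0.871, 0.491, 0.0], [0.0, 0.0, -1.0]]
force: [-0.6, 0.7, 0.6]
finger_gap: 31.4
finger_force: 0.0
clock: 17.7
tool_pos: [382.0, 285.0, 143.9]
orientation: [[-0.49, 0.872, 0.006], [0.872, 0.49, 0.004], [0.001, 0.007, -1.0]]
force: [0.6, 1.3, -1.1]
finger_gap: 31.9
finger_force: 0.0
rv [ 0.4 -0.1  0.4] d [-170.6  -45.5    3.4] tcp [382.  285.  143.9] az 29.4 j [-25.  27. -21. 115.  14.  40. -25.] F [ 0.6  1.3 -1.1] M [ 0.02 -0.15  0.06] gap 31.9 t 17.7
```

```bash
python3 nudge.py '[[0,0,0,-20,-5,0,32],[0,0,0,-40,-10,0,32],[0,0,0,-60,-15,0,32],[0,0,0,-80,-20,0,32],[0,0,0,-100,-25,0,32],[0,0,0,-120,-30,0,32],[0,0,0,-140,-40,0,32],[0,0,0,-160,-45,0,32],[0,0,0,-170,-45,0,32],[0,0,0,-170,-45,0,32]]'; python3 -c "
from h import *
A=robot.camera('top');B=robot.camera('scene')
cv2.imwrite('pics/e.png',np.hstack([cv2.resize(A[160:370,140:390,::-1],None,fx=1.6,fy=1.8),cv2.resize(B[180:385,200:380,::-1],(396,378))])[:378])"
```

```text
clock: 18.53
tool_pos: [425.2, 111.1, 140.0]
orientation: [[-0.486, 0.874, -0.001], [0.874, 0.486, -0.001], [-0.001, -0.001, -1.0]]
force: [-0.6, -0.2, -0.0]
finger_gap: 32.0
finger_force: 0.0
```

View pics/e.png

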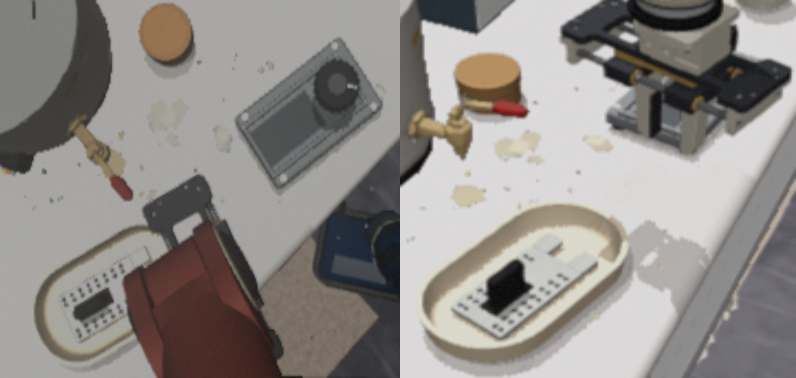

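The plate lies flat in the tray with its grip up, and the grater's recess is empty. The nut's mark has turned about 210° (3.65 rad from its start). The tin has not moved.

```bash
python3 -c "
from workcell import robot
print(robot.job_done())"
```

```text
the job is handed in; nothing more can be done
None
```

I handed the job in at about 18.5 s of the 67 s allowed; no verdict came back. In the last pictures the nut is backed off to its clip, the plate lies flat and released in the tray with its grip up, and the tin is undisturbed; I did not recheck the candle, but the gripper stayed well clear of it.

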